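# Tip the dry-goods carton onto the green field of the packing board

### The job

Push the standing carton near its top so that it topples over onto the green field of the board, then push it along as it lies until its end butts squarely against the dark stop at the end of the green field, the carton within the field's width. Tip it right where it stands: do not slide it about standing up, let it fall by itself rather than lowering it, and never lift or carry it or tip it onto the blue field. Leave the jar, cup and ramekin where they are, and finish with the arm clear.

Things in the scene. Friction and masses are not known exactly. Their poses are not given: they have to be found in the camera images.
- board: Fixed white board on the bench, 200 mm (its x) by 490 mm (its y), 10 mm thick; origin at the centre of its underside, z up; its yaw varies. Across each y end stands a fixed dark bar, the stop: 160 mm along x, 16 mm thick, 22 mm above the board, inner faces at board y = +215 and -215 mm.
- green_field: Green rectangle flush in the board, 140 mm (its x) by 165 mm (its y), axes as the board's. Origin: its centre, on the board's top, at board x = 0 and y = +142.5 or -142.5 mm (green and blue may be either way round). Its outer 10 mm runs under the stop; a carton lying square against the stop in mid width has its centre over this origin.
- blue_field: Blue rectangle of the same size at the other end of the board; origin likewise. Not to be used.
- carton: Rigid off-white carton, green bands at top and foot, 90 (its x) x 40 (its y) x 145 mm tall (its z), 0.2 to 0.4 kg; origin: centre of its underside. Starts upright mid-board, broad faces towards the fields. Pushed 120 mm above the board it tips about its lower edge and falls after some 35 mm of push; the foot may slip. Lying, it is then 20 to 80 mm short of the stop; a few N slide it.
- carton_center (a point): Centre of the carton's volume, 72.5 mm above its underside.
- spice_jar: Loose round jar with a red cap, 52 mm across, 78 mm tall; origin at the centre of its underside. Bystander beside the board.
- steel_cup: Loose steel cup, 68 mm across the rim, 70 mm tall; origin at the centre of its underside. Bystander beside the board.
- ramekin: Loose white ceramic ramekin, 76 mm across, 42 mm tall; origin at the centre of its underside. Bystander beside the board.
Not all that is in view belongs to the job. Leave any yellow look-alike of the carton alone.

How it is judged:
By the outcome, as a careful person would: the job done as asked, in the order asked, and still so for the second after the job is handed in, with the robot touching nothing.
It also fails if it takes over 43 s, if anything falls off the work surface, if the arm or the gripper's body presses on something with over 40 N, if the wrist force passes 120 N, or if a joint passes its speed limit or range.

### The arm

A 6-joint arm with a two-finger parallel gripper is mounted at the origin on the work surface. World frame = base frame: x ahead of the robot, y to its left, z up, the work surface at z = 0. Lengths are in mm, angles in rad, forces in N, time in s.
With the tool pointing down it reaches from about 425 to 1125 mm from the base axis. Payload 14.9 kg.
Tool frame: the origin (TCP) lies on the mounting face of the last link; the fingertips stand 191 mm ahead of it and the grasp point (between the pads) lies 172 mm ahead of it; z points along the fingers, y is the line along which they close (so a half turn about z gives the same grasp; the last joint's range is limited). The gripper opens to 91 mm and grips with 3 to 60 N. Pads are 32 mm wide; open, the fingers measure 118 mm over their backs; the gripper's body (76 mm by 178 mm) begins 60 mm behind the grasp point.
Start: joints at [-1.361, 0.379, 1.734, -0, 1.028, -0.033], TCP at [168.29, -679.484, 404.732] pointing down, gripper open.
Joint ranges: [-2.77, 2.77], [-0.74, 2.19], [0, 2.66], [-1.06, 4.2], [0.31, 2.87], [-3.08, 3.08]. Speed limits (rad/s): [1.89, 1.89, 2.39, 3.14, 3.14, 3.14].

### API

Orientations are given as a rotation vector (axis times angle).
In Python, from cell import status, get_image, order gives the robot as it stands.
- The arm moves only by the tool play_rows, never from a script. Its argument "targets" is a list of rows, each an object of numbers: "rx", "ry", "rz": the turn, a rotation vector about the world's x, y, z in rad; "tx", "ty", "tz": the shift along the world's x, y, z in mm; "jaw": the finger opening in mm, from 0 to 91.2. A call has exactly 10 rows; each row shifts and turns the commanded pose from where the row before left it; what a row does not reach is not made up. A row lasts 1/12 s, in which the tool goes at most 41.7 mm and 7.16 degrees, less where a joint would pass 70% of its speed; a pose out of reach is approached as far as the arm can. A call with a gripper value outside its range is refused whole. The fingers move at their own pace and stop on an object; the grip force is fixed at half the most. Time passes only in rows, so rows that do not move let the fingers close, or fill a call up. It gives the time, the measured TCP pose, the force, the opening and the grip force at its end, in the units of the state.
- status.state(): the state, without advancing time (a new reading comes with each control period).
- get_image(name): name is "side" or "top" or "wrist"; returns a dict with "frame" (480x640x3 uint8, red, green, blue), "fx", "fy", "cx", "cy" (pixels), "R" (3x3) and "t" (3): a world point X has camera coordinates R X + t; the wrist camera has in their place "hand_eye" (4x4, takes a point from camera to tool coordinates, whose origin is the TCP and whose axes are the flange's). Camera axes: x right, y down, z forward; pixel columns grow to the right and rows downward; lengths in mm; the calibration is good to about 2 mm. A picture is of the moment at which its call begins: read the wrist's pose just before it. There is no depth.
- order.close_job(): hands the job in; it is judged then, once.
The state is a dict: "time_s": time; "qpos": joint angles; "joint_velocities": joint speeds; "effort": joint torques, N m; "ee_pos": TCP position; "eef_rot": TCP orientation; "force": force on the tool from outside, world axes, zero at the start; "torque": the same for the moment, N m; "opening": finger opening in mm; "finger_force": force on a finger pad.
Only numpy, scipy, OpenCV 4.12 (cv2) and the standard library are available. Lean on these libraries where they do the work, as an engineer would, in place of code of your own. Each camera call takes 0.05 s, during which the arm holds its last target. There are 200 camera calls.

## Working session

There is one attempt and no reset: what is moved stays moved. The work goes in short steps, Python scripts to look and compute and a tool call to move; the robot and the scene stay as the last step left them, time stands still between calls to the robot, and variables do not carry over. Pictures are saved under pics/ and viewed, at most 10 in all, crops included, and the job is handed in when it is done.

Besides the shell and the picture viewer there is one more tool, called by a JSON object that holds its "op" and its "data". play_rows: Moves the arm, as the interface text tells. Its arguments: {"type":"object","properties":{"targets":{"type":"array","items":{"type":"object","properties":{"rx":{"type":"number"},"ry":{"type":"number"},"rz":{"type":"number"},"tx":{"type":"number"},"ty":{"type":"number"},"tz":{"type":"number"},"jaw":{"type":"number"}}}}},"required":["targets"]}

```bash
mkdir -p pics; cat > h.py <<'E'
import numpy as np, cv2, pickle
from cell import status, get_image, order
def grab(n,tag):
    im=get_image(n); cv2.imwrite(f'pics/{tag}.png',im['frame'][:,:,::-1]); pickle.dump(im,open(f'{tag}.pkl','wb')); return im
def ray(im,u,v,z):
    R=np.array(im['R']);t=np.array(im['t']);c=-R.T@t
    d=R.T@np.array([(u-im['cx'])/im['fx'],(v-im['cy'])/im['fy'],1])
    return c+d*(z-c[2])/d[2]
E
python3 - <<'E'
from h import *
print(status.state())
for n in('top','side'):
    im=grab(n,n+'0'); print(n,-np.array(im['R']).T@np.array(im['t']))
E
```

```text
{'time_s': 0.0, 'qpos': array([-1.36132120e+00,  3.79415498e-01,  1.73478900e+00,  1.73321861e-05,
        1.02850829e+00, -3.32747469e-02]), 'joint_velocities': array([-2.30719492e-04,  3.68516315e-04,  8.44286655e-05,  6.61667272e-04,
       -1.37157588e-05,  1.05750472e-03]), 'effort': array([ 1.44628146e-03, -7.63726258e+01, -4.34367585e+01,  6.52260357e-02,
        4.25003667e-02, -1.17154559e-04]), 'ee_pos': array([ 168.23367578, -679.28502981,  404.07921784]), 'eef_rot': array([-3.11737309e+00, -3.80225849e-01,  1.31544593e-04]), 'force': array([-0.09518711, -0.48035113, -0.29069838]), 'torque': array([ 0.04738653, -0.01340373,  0.01548282]), 'finger_force': 0.0, 'opening': 90.92712876961403}
top [ 403.79991383   54.73716916 1023.07502028]
side [ 547.28011382 -683.07569198  818.40917345]
```

View pics/top0.png

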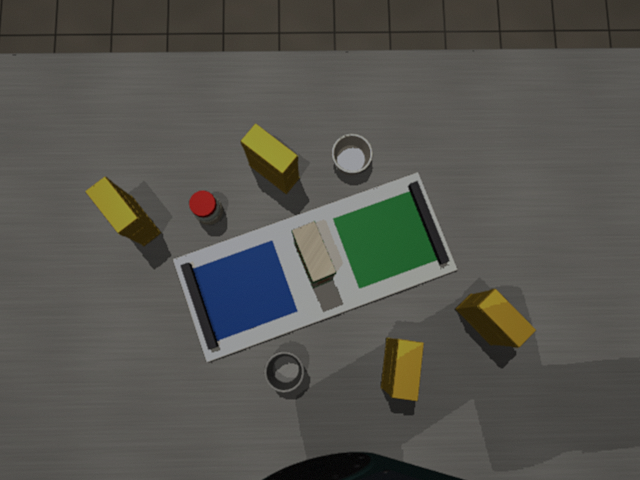

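View pics/side0.png

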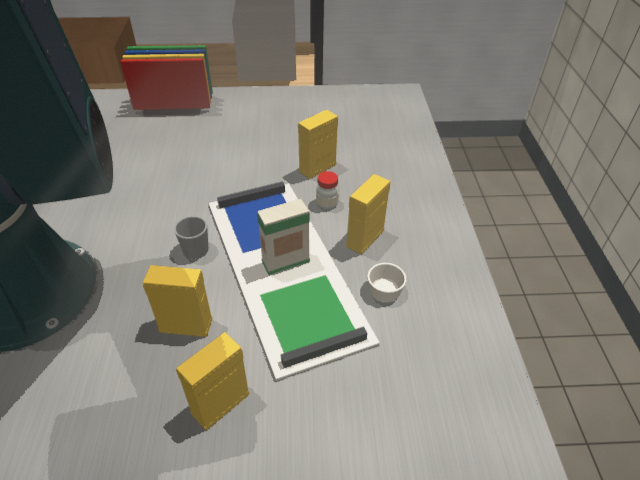

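The top view shows the board with blue on the left (about 245,290) and green on the right (about 388,240). The only off-white carton is at about (315,252) between them. The four yellow look-alikes at (270,158), (122,210), (403,370) and (495,318) are not it. In the side view the carton at (285,237) has green bands, which matches the description.

```bash
cat > m.py <<'E'
from h import *
def fieldmask(f,col):
    f=f.astype(int);r,g,b=f[...,0],f[...,1],f[...,2]
    m=(g>1.6*r)&(g>1.6*b)&(g>50) if col=='g' else (b>1.6*r)&(b>1.4*g)&(b>50)
    m=m.astype(np.uint8); n,l,s,_=cv2.connectedComponentsWithStats(m)
    return (l==1+np.argmax(s[1:,4]))
def worldrect(im,m,z):
    c=max(cv2.findContours(m.astype(np.uint8),0,1)[0],key=cv2.contourArea)[:,0]
    P=np.array([ray(im,u,v,z)[:2] for u,v in c],np.float32)
    return cv2.minAreaRect(P), cv2.boxPoints(cv2.minAreaRect(P))
E
python3 - <<'E'
from m import *
im=pickle.load(open('top0.pkl','rb')); f=im['frame']
for c in 'gb':
    r,b=worldrect(im,fieldmask(f,c),10); print(c,r,b.round().tolist())
i=f.astype(int); print('carton px',f[250,312],'red',f[203,203],'board',f[215,320])
roi=np.zeros(f.shape[:2],bool); roi[212:290,285:345]=1
m=roi&(i[...,0]-i[...,2]>18)&(i[...,0]>110)
r,b=worldrect(im,m,155); print('carton',r,b.round().tolist(),m.sum())
ms=(i[...,0]>100)&(i[...,1]<60)
for n,(u,v,z) in dict(jar=(203,203,78),ram=(352,154,42),cup=(285,372,70),y1=(270,140,145),y2=(405,345,145),y3=(490,300,145)).items(): print(n,ray(im,u,v,z).round())
crop=f[200:300,270:370][:,:,::-1]; cv2.imwrite('pics/c1.png',cv2.resize(crop,None,fx=5,fy=5))
E
```

```text
g ((566.6714477539062, -87.2671890258789), (137.9678192138672, 154.39491271972656), 19.129640579223633) [[476.0, -37.0], [527.0, -183.0], [657.0, -138.0], [607.0, 8.0]]
b ((476.0246276855469, 173.4354248046875), (139.14068603515625, 154.39295959472656), 19.131072998046875) [[385.0, 224.0], [436.0, 78.0], [567.0, 123.0], [516.0, 269.0]]
carton px [148 139 120] red [143  32  29] board [154 156 155]
carton ((525.97265625, 46.95673370361328), (88.456298828125, 39.089385986328125), 21.190784454345703) [[478.0, 49.0], [492.0, 13.0], [574.0, 45.0], [560.0, 81.0]] 1341
jar [624. 239.  78.]
ram [722. -28.  42.]
cup [332.  98.  70.]
y1 [714. 116. 145.]
y2 [375. -95. 145.]
y3 [ 444. -233.  145.]
```

View pics/c1.png

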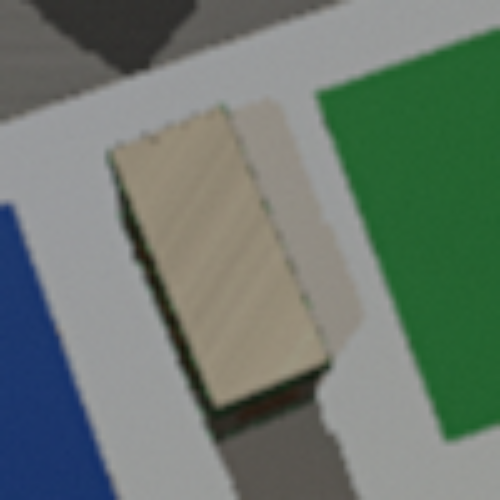

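The crop confirms it: the off-white carton stands at world (526,47), yaw about 21°, and its size measures right at 88×39. Green lies towards (0.33,-0.945) and board yaw is 19.1°. Next I swing round above the scene to its blue side.

{"op": "play_rows", "data": {"targets": [{"tx": 27,"ty": 25,"rz": 0.056,"jaw": 40},{"tx": 27,"ty": 25,"rz": 0.056,"jaw": 40},{"tx": 27,"ty": 25,"rz": 0.056,"jaw": 40},{"tx": 27,"ty": 25,"rz": 0.056,"jaw": 40},{"tx": 27,"ty": 25,"rz": 0.056,"jaw": 40},{"tx": 27,"ty": 25,"rz": 0.056,"jaw": 40},{"tx": 27,"ty": 25,"rz": 0.056,"jaw": 40},{"tx": 27,"ty": 25,"rz": 0.056,"jaw": 40},{"tx": 27,"ty": 25,"rz": 0.056,"jaw": 40},{"tx": 27,"ty": 25,"rz": 0.056,"jaw": 40}]}}

```text
validation failed for argument at $.ta...
```

{"op": "play_rows", "data": {"targets": [{"tx": 12,"ty": 32,"rz": 0.056,"jaw": 40},{"tx": 12,"ty": 32,"rz": 0.056,"jaw": 40},{"tx": 12,"ty": 32,"rz": 0.056,"jaw": 40},{"tx": 12,"ty": 32,"rz": 0.056,"jaw": 40},{"tx": 12,"ty": 32,"rz": 0.056,"jaw": 40},{"tx": 12,"ty": 32,"rz": 0.056,"jaw": 40},{"tx": 12,"ty": 32,"rz": 0.056,"jaw": 40},{"tx": 12,"ty": 32,"rz": 0.056,"jaw": 40},{"tx": 12,"ty": 32,"rz": 0.056,"jaw": 40},{"tx": 12,"ty": 32,"rz": 0.056,"jaw": 40}]}}

```text
validation failed for argument at $.ta...
```

{"op": "play_rows", "data": {"targets": [{"tx": -6,"ty": 22,"rz": 0.057,"jaw": 40},{"tx": -6,"ty": 22,"rz": 0.057,"jaw": 40},{"tx": -6,"ty": 22,"rz": 0.057,"jaw": 40},{"tx": -6,"ty": 22,"rz": 0.057,"jaw": 40},{"tx": -6,"ty": 22,"rz": 0.057,"jaw": 40},{"tx": -6,"ty": 22,"rz": 0.057,"jaw": 40},{"tx": -6,"ty": 22,"rz": 0.057,"jaw": 40},{"tx": -6,"ty": 22,"rz": 0.057,"jaw": 40},{"tx": -6,"ty": 22,"rz": 0.057,"jaw": 40},{"tx": 0,"ty": 0,"rz": 0,"jaw": 40}]}}

```text
validation failed for argument at $.ta...
```

```bash
cat >> h.py <<'E'
from scipy.spatial.transform import Rotation as Ro
def st():
    s=status.state(); R=Ro.from_rotvec(s['eef_rot']).as_matrix()
    print(round(s['time_s'],2),s['ee_pos'].round(1),'ydeg',np.degrees(np.arctan2(R[1,1],R[0,1])).round(2),'z',R[:,2].round(3),'F',s['force'].round(1),s['opening'].round(1)); return s
E
python3 -c "
from h import *
s=st()"
```

```text
Traceback (most recent call last):
  File "h.py", line 12, in st
    print(round(s['time_s'],2),s['ee_pos'].round(1),'ydeg',np.degrees(np.arctan2(R[1,1],R[0,1])).round(2),'z',R[:,2].round(3),'F',s['force'].round(1),s['opening'].round(1)); return s
                                                                                                                                                      ^^^^^^^^^^^^^^^^^^
AttributeError: 'float' object has no attribute 'round'
```

{"op": "play_rows", "data": {"targets": [{"tx": 27,"ty": 25,"tz": 0,"rx": 0,"ry": 0,"rz": 0.056,"jaw": 40},{"tx": 27,"ty": 25,"tz": 0,"rx": 0,"ry": 0,"rz": 0.056,"jaw": 40},{"tx": 27,"ty": 25,"tz": 0,"rx": 0,"ry": 0,"rz": 0.056,"jaw": 40},{"tx": 27,"ty": 25,"tz": 0,"rx": 0,"ry": 0,"rz": 0.056,"jaw": 40},{"tx": 27,"ty": 25,"tz": 0,"rx": 0,"ry": 0,"rz": 0.056,"jaw": 40},{"tx": 27,"ty": 25,"tz": 0,"rx": 0,"ry": 0,"rz": 0.056,"jaw": 40},{"tx": 27,"ty": 25,"tz": 0,"rx": 0,"ry": 0,"rz": 0.056,"jaw": 40},{"tx": 27,"ty": 25,"tz": 0,"rx": 0,"ry": 0,"rz": 0.056,"jaw": 40},{"tx": 27,"ty": 25,"tz": 0,"rx": 0,"ry": 0,"rz": 0.056,"jaw": 40},{"tx": 27,"ty": 25,"tz": 0,"rx": 0,"ry": 0,"rz": 0.056,"jaw": 40}]}}

```text
time_s: 0.93
ee_pos: [439.3, -428.0, 404.6]
eef_rot: [-2.89, -1.231, 0.0]
force: [0.6, -0.8, -0.3]
opening: 40.0
finger_force: 0.0
```

{"op": "play_rows", "data": {"targets": [{"tx": 12,"ty": 32,"tz": 0,"rx": 0,"ry": 0,"rz": 0.056,"jaw": 40},{"tx": 12,"ty": 32,"tz": 0,"rx": 0,"ry": 0,"rz": 0.056,"jaw": 40},{"tx": 12,"ty": 32,"tz": 0,"rx": 0,"ry": 0,"rz": 0.056,"jaw": 40},{"tx": 12,"ty": 32,"tz": 0,"rx": 0,"ry": 0,"rz": 0.056,"jaw": 40},{"tx": 12,"ty": 32,"tz": 0,"rx": 0,"ry": 0,"rz": 0.056,"jaw": 40},{"tx": 12,"ty": 32,"tz": 0,"rx": 0,"ry": 0,"rz": 0.056,"jaw": 40},{"tx": 12,"ty": 32,"tz": 0,"rx": 0,"ry": 0,"rz": 0.056,"jaw": 40},{"tx": 12,"ty": 32,"tz": 0,"rx": 0,"ry": 0,"rz": 0.056,"jaw": 40},{"tx": 12,"ty": 32,"tz": 0,"rx": 0,"ry": 0,"rz": 0.056,"jaw": 40},{"tx": 12,"ty": 32,"tz": 0,"rx": 0,"ry": 0,"rz": 0.056,"jaw": 40}]}}

```text
time_s: 1.77
ee_pos: [558.5, -107.8, 404.6]
eef_rot: [-2.437, -1.982, 0.0]
force: [0.8, -0.3, -0.3]
opening: 39.9
finger_force: 0.0
```

{"op": "play_rows", "data": {"targets": [{"tx": -6,"ty": 24,"tz": 0,"rx": 0,"ry": 0,"rz": 0.063,"jaw": 40},{"tx": -6,"ty": 24,"tz": 0,"rx": 0,"ry": 0,"rz": 0.063,"jaw": 40},{"tx": -6,"ty": 24,"tz": 0,"rx": 0,"ry": 0,"rz": 0.063,"jaw": 40},{"tx": -6,"ty": 24,"tz": 0,"rx": 0,"ry": 0,"rz": 0.063,"jaw": 40},{"tx": -6,"ty": 24,"tz": 0,"rx": 0,"ry": 0,"rz": 0.063,"jaw": 40},{"tx": -6,"ty": 24,"tz": 0,"rx": 0,"ry": 0,"rz": 0.063,"jaw": 40},{"tx": -6,"ty": 24,"tz": 0,"rx": 0,"ry": 0,"rz": 0.063,"jaw": 40},{"tx": -6,"ty": 24,"tz": 0,"rx": 0,"ry": 0,"rz": 0.063,"jaw": 40},{"tx": -6,"ty": 24,"tz": 0,"rx": 0,"ry": 0,"rz": 0.063,"jaw": 40},{"tx": 0,"ty": 0,"tz": 0,"rx": 0,"ry": 0,"rz": 0,"jaw": 40}]}}

```text
time_s: 2.6
ee_pos: [503.3, 109.1, 404.5]
eef_rot: [-1.781, -2.587, 0.0]
force: [-0.0, 0.2, -0.1]
opening: 40.2
finger_force: 0.0
```

```bash
sed -i "s/s\['opening'\].round(1)/s['opening']/" h.py
python3 -c "
from h import *
s=st()"
```

```text
2.6 [503.3 109.1 404.5] ydeg 20.91 z [-0.001  0.    -1.   ] F [-0.   0.2 -0.1] 40.19558765430434
```

{"op": "play_rows", "data": {"targets": [{"tx": 0,"ty": 0,"tz": -17,"rx": 0,"ry": 0,"rz": 0,"jaw": 40},{"tx": 0,"ty": 0,"tz": -17,"rx": 0,"ry": 0,"rz": 0,"jaw": 40},{"tx": 0,"ty": 0,"tz": -17,"rx": 0,"ry": 0,"rz": 0,"jaw": 40},{"tx": 0,"ty": 0,"tz": -17,"rx": 0,"ry": 0,"rz": 0,"jaw": 40},{"tx": 0,"ty": 0,"tz": -16,"rx": 0,"ry": 0,"rz": 0,"jaw": 40},{"tx": 2,"ty": -5,"tz": 0,"rx": 0,"ry": 0,"rz": 0,"jaw": 40},{"tx": 2,"ty": -5,"tz": 0,"rx": 0,"ry": 0,"rz": 0,"jaw": 40},{"tx": 2,"ty": -5,"tz": 0,"rx": 0,"ry": 0,"rz": 0,"jaw": 40},{"tx": 2,"ty": -5,"tz": 0,"rx": 0,"ry": 0,"rz": 0,"jaw": 40},{"tx": 1,"ty": -3,"tz": 0,"rx": 0,"ry": 0,"rz": 0,"jaw": 40}]}}

```text
time_s: 3.43
ee_pos: [513.9, 82.7, 321.7]
eef_rot: [1.789, 2.581, 0.002]
force: [-0.2, 0.3, -0.2]
opening: 40.0
finger_force: 0.3
```

```bash
python3 -c "
from h import *
s=st(); grab('side','side1')"
```

```text
3.43 [513.9  82.7 321.7] ydeg 20.53 z [ 0.002  0.    -1.   ] F [-0.2  0.3 -0.2] 40.02847930728907
```

View pics/side1.png

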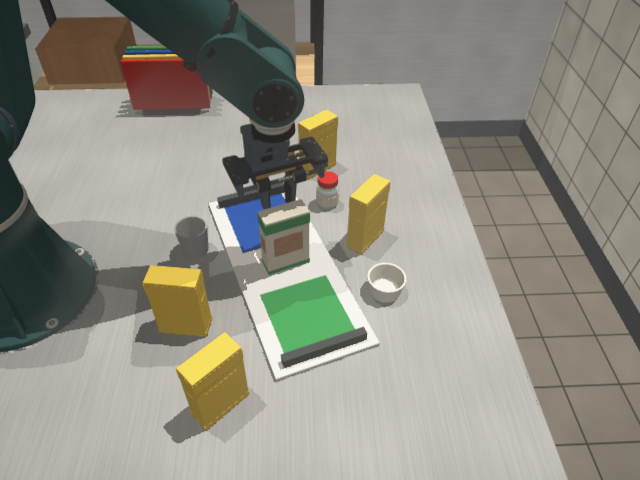

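The two fingers sit just behind the upper part of the carton (about 278,200), centred and not yet touching. Now I push gently.

{"op": "play_rows", "data": {"targets": [{"tx": 1.5,"ty": -4,"tz": 0,"rx": 0,"ry": 0,"rz": 0,"jaw": 40},{"tx": 1.5,"ty": -4,"tz": 0,"rx": 0,"ry": 0,"rz": 0,"jaw": 40},{"tx": 1.5,"ty": -4,"tz": 0,"rx": 0,"ry": 0,"rz": 0,"jaw": 40},{"tx": 1.5,"ty": -4,"tz": 0,"rx": 0,"ry": 0,"rz": 0,"jaw": 40},{"tx": 1.5,"ty": -4,"tz": 0,"rx": 0,"ry": 0,"rz": 0,"jaw": 40},{"tx": 1.5,"ty": -4,"tz": 0,"rx": 0,"ry": 0,"rz": 0,"jaw": 40},{"tx": 1.5,"ty": -4,"tz": 0,"rx": 0,"ry": 0,"rz": 0,"jaw": 40},{"tx": 0,"ty": 0,"tz": 0,"rx": 0,"ry": 0,"rz": 0,"jaw": 40},{"tx": 0,"ty": 0,"tz": 0,"rx": 0,"ry": 0,"rz": 0,"jaw": 40},{"tx": 0,"ty": 0,"tz": 0,"rx": 0,"ry": 0,"rz": 0,"jaw": 40}]}}

```text
time_s: 4.32
ee_pos: [523.7, 55.5, 320.7]
eef_rot: [-1.789, -2.582, 0.0]
force: [0.2, -0.8, -0.8]
opening: 40.0
finger_force: 0.0
```

```bash
python3 -c "
from h import *
s=st(); im=grab('side','side2'); im0=pickle.load(open('side0.pkl','rb'))
a=im['frame'][190:290,240:350]; b=im0['frame'][190:290,240:350]
cv2.imwrite('pics/cmp.png',cv2.resize(np.hstack([b,a])[:,:,::-1],None,fx=3,fy=3))"
```

```text
4.32 [523.7  55.5 320.7] ydeg 20.56 z [-0.  0. -1.] F [ 0.2 -0.8 -0.8] 40.032975465938286
```

View pics/cmp.png

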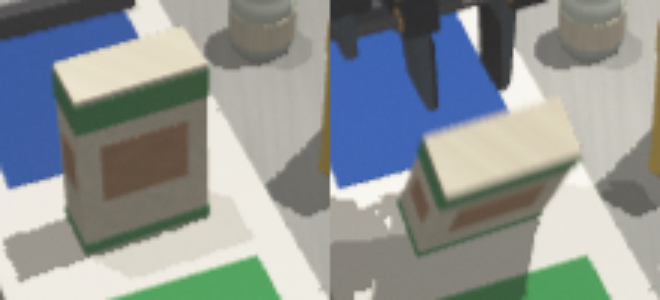

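The carton is past balance and falling on its own, with the fingers no longer touching it. I back off a little and wait.

{"op": "play_rows", "data": {"targets": [{"tx": 0,"ty": 0,"tz": 0,"rx": 0,"ry": 0,"rz": 0,"jaw": 40},{"tx": 0,"ty": 0,"tz": 0,"rx": 0,"ry": 0,"rz": 0,"jaw": 40},{"tx": -3,"ty": 8,"tz": 0,"rx": 0,"ry": 0,"rz": 0,"jaw": 40},{"tx": -3,"ty": 8,"tz": 0,"rx": 0,"ry": 0,"rz": 0,"jaw": 40},{"tx": -3,"ty": 8,"tz": 0,"rx": 0,"ry": 0,"rz": 0,"jaw": 40},{"tx": -3,"ty": 8,"tz": 0,"rx": 0,"ry": 0,"rz": 0,"jaw": 40},{"tx": -3,"ty": 8,"tz": 0,"rx": 0,"ry": 0,"rz": 0,"jaw": 40},{"tx": 0,"ty": 0,"tz": 0,"rx": 0,"ry": 0,"rz": 0,"jaw": 40},{"tx": 0,"ty": 0,"tz": 0,"rx": 0,"ry": 0,"rz": 0,"jaw": 40},{"tx": 0,"ty": 0,"tz": 0,"rx": 0,"ry": 0,"rz": 0,"jaw": 40}]}}

```text
time_s: 5.2
ee_pos: [508.8, 95.6, 320.8]
eef_rot: [1.789, 2.583, 0.0]
force: [-0.1, 0.4, 0.9]
opening: 40.1
finger_force: 0.0
```

```bash
python3 -c "
from h import *
s=st(); grab('side','side3'); grab('top','top3')
a=cv2.imread('pics/top3.png');b=cv2.imread('pics/side3.png')
cv2.imwrite('pics/both3.png',np.hstack([cv2.resize(a[150:390,160:480],(400,300)),cv2.resize(b[160:400,160:480],(400,300))]))"
```

```text
5.2 [508.8  95.6 320.8] ydeg 20.59 z [ 0.  0. -1.] F [-0.1  0.4  0.9] 40.112851710606485
```

View pics/both3.png

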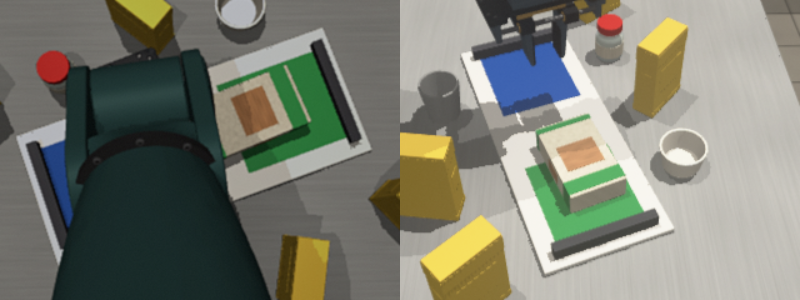

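The carton lies flat on green with its top end towards the stop. In the side crop its upper-face corners are at (537,132), (593,113), (625,180) and (567,195).

```bash
cat > lie.py <<'E'
from h import *
def bf(p,c=np.array([521.3,43.1]),a=np.radians(19.13)):
    d=np.array(p[:2])-c; return np.array([d@[np.cos(a),np.sin(a)], d@[np.sin(a),-np.cos(a)]]).round(1)
E
python3 -c "
from lie import *
im=pickle.load(open('side3.pkl','rb'))
for u,v in [(537,132),(593,113),(625,180),(567,195)]:
    p=ray(im,(u-400)/1.25+160,v/1.25+160,50); print(p.round(1),'board lateral/along',bf(p))
im=pickle.load(open('top3.pkl','rb'))
for u,v in [(285,65),(310,120)]:
    p=ray(im,u*.8+160,v*.8+150,50); print('top',p.round(1),bf(p))
print('tool',bf([508.8,95.6]))"
```

```text
[494.7   5.3  50. ] board lateral/along [-37.6  27. ]
[584.5  42.8  50. ] board lateral/along [59.6 21. ]
[625.3 -94.5  50. ] board lateral/along [ 53.2 164.1]
[ 539.7 -118.    50. ] board lateral/along [-35.4 158.2]
top [627.8 -90.4  50. ] [ 56.8 161. ]
top [ 546.6 -123.3   50. ] [-30.6 165.5]
tool [  5.4 -53.7]
```

{"op": "play_rows", "data": {"targets": [{"tx": 1,"ty": 0.3,"tz": -18,"rx": 0,"ry": 0,"rz": -0.005,"jaw": 40},{"tx": 1,"ty": 0.3,"tz": -18,"rx": 0,"ry": 0,"rz": -0.005,"jaw": 40},{"tx": 1,"ty": 0.3,"tz": -18,"rx": 0,"ry": 0,"rz": -0.005,"jaw": 40},{"tx": 1,"ty": 0.3,"tz": -18,"rx": 0,"ry": 0,"rz": -0.005,"jaw": 40},{"tx": 1,"ty": 0.3,"tz": -18,"rx": 0,"ry": 0,"rz": -0.005,"jaw": 40},{"tx": 0,"ty": 0,"tz": -16,"rx": 0,"ry": 0,"rz": 0,"jaw": 40},{"tx": 3,"ty": -9,"tz": 0,"rx": 0,"ry": 0,"rz": 0,"jaw": 40},{"tx": 3.3,"ty": -9,"tz": 0,"rx": 0,"ry": 0,"rz": 0,"jaw": 40},{"tx": 3.3,"ty": -9,"tz": 0,"rx": 0,"ry": 0,"rz": 0,"jaw": 40},{"tx": 3.3,"ty": -9,"tz": 0,"rx": 0,"ry": 0,"rz": 0,"jaw": 40}]}}

```text
time_s: 6.13
ee_pos: [527.5, 59.7, 215.8]
eef_rot: [1.821, 2.558, 0.002]
force: [0.3, -0.4, -0.1]
opening: 40.3
finger_force: 0.0
```

{"op": "play_rows", "data": {"targets": [{"tx": 1.75,"ty": -5,"tz": 0,"rx": 0,"ry": 0,"rz": 0,"jaw": 40},{"tx": 1.75,"ty": -5,"tz": 0,"rx": 0,"ry": 0,"rz": 0,"jaw": 40},{"tx": 1.75,"ty": -5,"tz": 0,"rx": 0,"ry": 0,"rz": 0,"jaw": 40},{"tx": 1.75,"ty": -5,"tz": 0,"rx": 0,"ry": 0,"rz": 0,"jaw": 40},{"tx": 1.75,"ty": -5,"tz": 0,"rx": 0,"ry": 0,"rz": 0,"jaw": 40},{"tx": 1.75,"ty": -5,"tz": 0,"rx": 0,"ry": 0,"rz": 0,"jaw": 40},{"tx": 1.75,"ty": -5,"tz": 0,"rx": 0,"ry": 0,"rz": 0,"jaw": 40},{"tx": 1.75,"ty": -5,"tz": 0,"rx": 0,"ry": 0,"rz": 0,"jaw": 40},{"tx": 1.75,"ty": -5,"tz": 0,"rx": 0,"ry": 0,"rz": 0,"jaw": 40},{"tx": 1.75,"ty": -5,"tz": 0,"rx": 0,"ry": 0,"rz": 0,"jaw": 40}]}}

```text
time_s: 6.97
ee_pos: [544.3, 10.6, 214.7]
eef_rot: [-1.821, -2.56, 0.0]
force: [-0.9, 3.5, 2.8]
opening: 40.1
finger_force: 2.1
```

```bash
python3 -c "
from lie import *
s=st(); print(bf(s['ee_pos'])); grab('side','side4'); grab('top','top4')
a=cv2.imread('pics/top4.png');b=cv2.imread('pics/side4.png')
cv2.imwrite('pics/both4.png',np.hstack([cv2.resize(a[160:310,280:480],(400,300)),cv2.resize(b[220:400,200:440],(400,300))]))"
```

```text
6.97 [544.3  10.6 214.7] ydeg 19.14 z [-0.  0. -1.] F [-0.9  3.5  2.8] 40.1280849310104
[11.1 38.3]
```

View pics/both4.png

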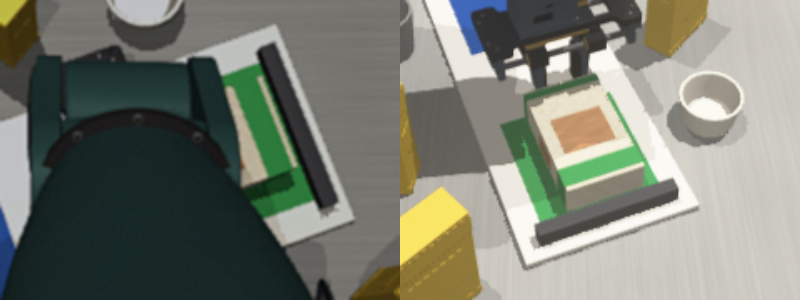

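The fingers press the carton's foot end with 3.5 N. It lies square, with roughly 15 mm left to the stop (side crop about 600,205).

{"op": "play_rows", "data": {"targets": [{"tx": 0.5,"ty": -1.4,"tz": 0,"rx": 0,"ry": 0,"rz": 0,"jaw": 40},{"tx": 0.5,"ty": -1.4,"tz": 0,"rx": 0,"ry": 0,"rz": 0,"jaw": 40},{"tx": 0.5,"ty": -1.4,"tz": 0,"rx": 0,"ry": 0,"rz": 0,"jaw": 40},{"tx": 0.5,"ty": -1.4,"tz": 0,"rx": 0,"ry": 0,"rz": 0,"jaw": 40},{"tx": 0.5,"ty": -1.4,"tz": 0,"rx": 0,"ry": 0,"rz": 0,"jaw": 40},{"tx": 0.5,"ty": -1.4,"tz": 0,"rx": 0,"ry": 0,"rz": 0,"jaw": 40},{"tx": 0.5,"ty": -1.4,"tz": 0,"rx": 0,"ry": 0,"rz": 0,"jaw": 40},{"tx": 0.5,"ty": -1.4,"tz": 0,"rx": 0,"ry": 0,"rz": 0,"jaw": 40},{"tx": 0,"ty": 0,"tz": 0,"rx": 0,"ry": 0,"rz": 0,"jaw": 40},{"tx": 0,"ty": 0,"tz": 0,"rx": 0,"ry": 0,"rz": 0,"jaw": 40}]}}

```text
time_s: 7.9
ee_pos: [548.3, -0.3, 214.8]
eef_rot: [1.821, 2.559, 0.0]
force: [-0.0, 0.5, 1.0]
opening: 40.1
finger_force: 0.0
```

{"op": "play_rows", "data": {"targets": [{"tx": 0.2,"ty": -0.5,"tz": 0,"rx": 0,"ry": 0,"rz": 0,"jaw": 40},{"tx": 0.2,"ty": -0.5,"tz": 0,"rx": 0,"ry": 0,"rz": 0,"jaw": 40},{"tx": 0.2,"ty": -0.5,"tz": 0,"rx": 0,"ry": 0,"rz": 0,"jaw": 40},{"tx": 0.2,"ty": -0.5,"tz": 0,"rx": 0,"ry": 0,"rz": 0,"jaw": 40},{"tx": 0.1,"ty": -0.5,"tz": 0,"rx": 0,"ry": 0,"rz": 0,"jaw": 40},{"tx": 0,"ty": 0,"tz": 0,"rx": 0,"ry": 0,"rz": 0,"jaw": 40},{"tx": 0,"ty": 0,"tz": 0,"rx": 0,"ry": 0,"rz": 0,"jaw": 40},{"tx": 0,"ty": 0,"tz": 0,"rx": 0,"ry": 0,"rz": 0,"jaw": 40},{"tx": 0,"ty": 0,"tz": 0,"rx": 0,"ry": 0,"rz": 0,"jaw": 40},{"tx": 0,"ty": 0,"tz": 0,"rx": 0,"ry": 0,"rz": 0,"jaw": 40}]}}

```text
time_s: 8.73
ee_pos: [548.9, -1.9, 214.8]
eef_rot: [-1.821, -2.559, -0.001]
force: [-3.2, 16.5, 5.1]
opening: 40.2
finger_force: 8.2
```

The force rose to 17 N, so the carton has met the stop, evenly on both fingers. I back off, rise and look.

{"op": "play_rows", "data": {"targets": [{"tx": -3,"ty": 8,"tz": 0,"rx": 0,"ry": 0,"rz": 0,"jaw": 40},{"tx": -5,"ty": 15,"tz": 0,"rx": 0,"ry": 0,"rz": 0,"jaw": 40},{"tx": -5,"ty": 15,"tz": 0,"rx": 0,"ry": 0,"rz": 0,"jaw": 40},{"tx": -5,"ty": 15,"tz": 20,"rx": 0,"ry": 0,"rz": 0,"jaw": 40},{"tx": -5,"ty": 15,"tz": 30,"rx": 0,"ry": 0,"rz": 0,"jaw": 40},{"tx": 0,"ty": 15,"tz": 30,"rx": 0,"ry": 0,"rz": 0,"jaw": 40},{"tx": 0,"ty": 15,"tz": 30,"rx": 0,"ry": 0,"rz": 0,"jaw": 40},{"tx": 0,"ty": 15,"tz": 30,"rx": 0,"ry": 0,"rz": 0,"jaw": 40},{"tx": 0,"ty": 15,"tz": 30,"rx": 0,"ry": 0,"rz": 0,"jaw": 40},{"tx": 0,"ty": 0,"tz": 20,"rx": 0,"ry": 0,"rz": 0,"jaw": 40}]}}

```text
time_s: 9.57
ee_pos: [526.2, 127.2, 407.8]
eef_rot: [1.818, 2.559, 0.003]
force: [0.8, -0.1, 0.9]
opening: 39.9
finger_force: 0.0
```

{"op": "play_rows", "data": {"targets": [{"tx": 0,"ty": 30,"tz": 0,"rx": 0,"ry": 0,"rz": 0,"jaw": 40},{"tx": 0,"ty": 30,"tz": 0,"rx": 0,"ry": 0,"rz": 0,"jaw": 40},{"tx": 0,"ty": 30,"tz": 0,"rx": 0,"ry": 0,"rz": 0,"jaw": 40},{"tx": 0,"ty": 30,"tz": 0,"rx": 0,"ry": 0,"rz": 0,"jaw": 40},{"tx": 0,"ty": 30,"tz": 0,"rx": 0,"ry": 0,"rz": 0,"jaw": 40},{"tx": 0,"ty": 30,"tz": 0,"rx": 0,"ry": 0,"rz": 0,"jaw": 40},{"tx": 0,"ty": 0,"tz": 0,"rx": 0,"ry": 0,"rz": 0,"jaw": 40},{"tx": 0,"ty": 0,"tz": 0,"rx": 0,"ry": 0,"rz": 0,"jaw": 40},{"tx": 0,"ty": 0,"tz": 0,"rx": 0,"ry": 0,"rz": 0,"jaw": 40},{"tx": 0,"ty": 0,"tz": 0,"rx": 0,"ry": 0,"rz": 0,"jaw": 40}]}}

```text
time_s: 10.4
ee_pos: [526.0, 304.5, 404.6]
eef_rot: [1.822, 2.559, -0.001]
force: [0.3, 0.4, -0.5]
opening: 40.0
finger_force: 0.0
```

```bash
python3 -c "
from lie import *
s=st(); grab('side','side5'); grab('top','top5')
a=cv2.imread('pics/top5.png');b=cv2.imread('pics/side5.png')
cv2.imwrite('pics/both5.png',np.hstack([cv2.resize(a[140:290,290:490],(400,300)),cv2.resize(b[220:400,200:440],(400,300))]))"
```

```text
10.4 [526.  304.5 404.6] ydeg 19.1 z [-0. -0. -1.] F [ 0.3  0.4 -0.5] 40.03457671841272
```

View pics/both5.png

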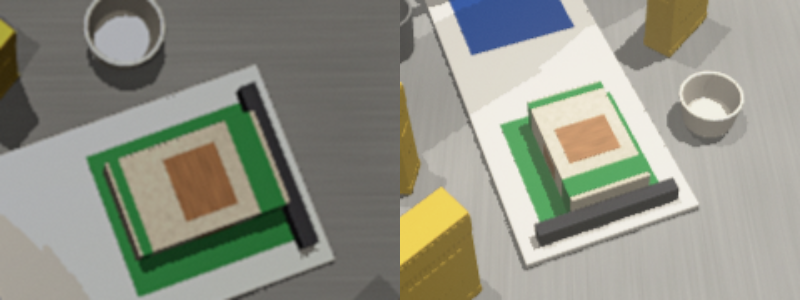

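The carton lies on green against the dark stop. In the top crop its front edge runs from about (250,108) to (290,203) along the bar. I check the numbers.

```bash
python3 -c "
from lie import *
im=pickle.load(open('top5.pkl','rb'))
for n,u,v in [('front+',250,108),('front-',290,203),('rear-',140,256),('rear+',107,165)]:
    print(n,bf(ray(im,u/2+290,v/2+140,50 if n[0]=='f' else 30)))
im=pickle.load(open('side5.pkl','rb'))
for n,u,v,z in [('front-',570,197,50),('front+',649,174,50),('bar-in-l',536,224,32),('bar-in-r',675,181,32)]:
    print('side',n,bf(ray(im,(u-400)*.6+200,v*.6+220,z)))
a=cv2.imread('pics/top5.png')[195:265,330:460]; cv2.imwrite('pics/f.png',cv2.resize(a,None,fx=6,fy=6,interpolation=2))"
```

```text
front+ [ 54.  212.7]
front- [-39.6 214.2]
rear- [-36.8  73. ]
rear+ [52.2 74.3]
side front- [-38.1 207.9]
side front+ [ 50.5 211.7]
side bar-in-l [-78.6 214.6]
side bar-in-r [ 79.1 219.1]
```

View pics/f.png

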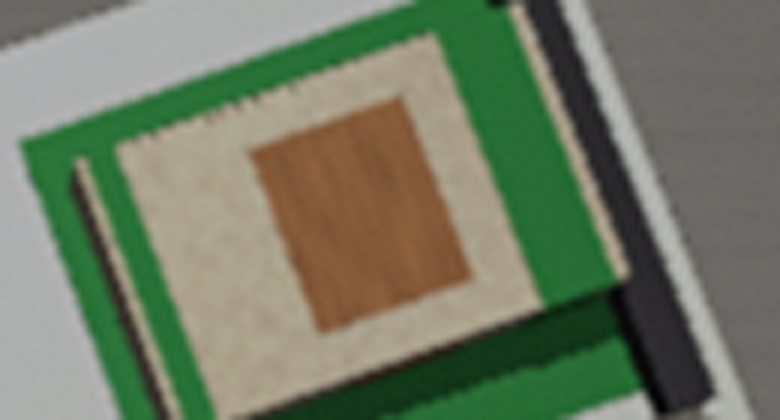

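The carton is flush with the stop: its front edge measures about 213 against 215, square, and its sides at -38 and +53 are within ±70. I hand it in.

```bash
python3 -c "
from h import *
print(order.close_job())"
```

```text
the job is handed in; nothing more can be done
None
```

The carton was tipped where it stood, fell by itself onto the green field and was pushed square against the dark stop, within the field's width; the arm is clear, nothing else was touched, and I handed the job in at about 10.5 s.

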